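# Pop a tin out of the dispenser and stop it on the ramp

## Robot

A 7-joint arm with a two-finger parallel gripper is mounted at the origin on a cart in front of the work surface, level with it; the furniture and walls round the work are solid. World frame = base frame: x ahead of the robot, y to its left, z up, the work surface at z = 0. Lengths are in m, angles in rad, forces in N, time in s.
With the tool pointing down it reaches from about 0.425 to 1.025 m from the base axis. Payload 9.4 kg.
Tool frame: the origin (TCP) lies on the front face of the gripper's body, between the roots of the fingers; the fingertips stand robot.finger_overhang ahead of it and the grasp point (between the pads) lies 65 mm ahead of it (robot.finger_overhang is the distance from the TCP to the fingertips, in m); x points along the fingers, y is the direction in which the jaws open and shut, and the axes are right-handed (so a half turn about x gives the same grasp; the last joint's range is limited). The gripper opens to 93 mm and grips with 3 to 60 N. Pads are 15 mm wide; open, the fingers measure 128 mm over their backs; the gripper's body (75 mm by 188 mm) begins 65 mm behind the grasp point.
Start: joints at [1.028, 0.599, -0.003, 1.599, 0.002, 0.943, -0.08], TCP at [0.326, -0.648, 0.303] pointing down, gripper open.
Joint ranges: [-2.57, 2.57], [-0.35, 1.97], [-1.29, 1.29], [0.11, 2.56], [-1.05, 4.19], [0.11, 1.86], [-2.63, 2.63]. Speed limits (rad/s): [2.22, 2.22, 3.01, 3.01, 3.14, 3.14, 3.14].

## Interface

Orientations are given as [roll, pitch, yaw] about the fixed x, y, z axes, in that order (R = Rz(yaw) Ry(pitch) Rx(roll)).
In Python, from station import robot gives the robot as it stands.
- The arm moves only by the tool move_arm, never from a script. Its argument "steps" is a list of rows, each an object of numbers: "ax", "ay", "az": the turn, a rotation vector about the world's x, y, z in degrees; "x", "y", "z": the shift along the world's x, y, z in mm; "grip": the closure in counts, from 0 (fully open) to 255 (shut). In form: [{"ax": .., "ay": .., "az": .., "x": .., "y": .., "z": .., "grip": ..}, ...]. A call has 1 to 8 rows; each row is the pose to reach, as a shift and turn from the pose commanded when the call began; what a row does not reach only later rows make up. A row lasts 1/12 s, in which the tool goes at most 41.7 mm and 7.16 degrees, less where a joint would pass 70% of its speed; a pose out of reach is approached as far as the arm can. A call with a gripper value outside its range is refused whole. The fingers move at their own pace and stop on an object; the grip force is fixed at half the most. Time passes only in rows, so rows that repeat a pose let the fingers close. It gives the time, the measured TCP pose, the force and the opening at its end, in the units of the state.
- robot.state(): the state, without advancing time (a new reading comes with each control period).
- robot.get_image(name): name is "scene" or "top"; returns the picture (400x640x3 uint8, red, green, blue); there is no depth.
- robot.get_calibration(name): a dict with "fx", "fy", "cx", "cy" (pixels), "cam_to_world" (4x4, takes a point from camera to world coordinates). Camera axes: x right, y up, looking along -z (the intrinsics and any distortion apply to the point x, -y, -z); pixel columns grow to the right and rows downward; lengths in m; the calibration is good to about 2 mm. A picture is of the moment at which its call begins. get_calibration takes no time and is no camera call.
- robot.finish_job(): hands the job in, once; it reports no verdict.
The state is a dict: "time": time; "joint_positions": joint angles; "joint_vel": joint speeds; "effort": joint torques, N m; "tool_pos": TCP position; "tool_rot": TCP orientation; "wrist_force": force on the tool from outside, world axes, zero at the start; "moment": the same for the moment, N m; "gripper_width": finger opening in m.
Only numpy, scipy, OpenCV 4.12 (cv2) and the standard library are available. Lean on these libraries where they do the work, as an engineer would, in place of code of your own. Each camera call takes 0.05 s, during which the arm holds its last target.

## Task

Press the tab beside the dispenser's ramp with one fingertip so that the spring pops the food tin out, and trap the tin with the other finger while it is still on the ramp, before it rolls off the end. Do not lift the tin and leave the mug, glass and spice jar alone. Finish holding: the program ends with a finger still touching the tin and stopping it on the ramp.

Things in the scene. Friction and masses are not known exactly. Their poses are not given: they have to be found in the camera images.
- rack: Fixed tin dispenser, metal and grey plastic, 205 long (its x) x 125 wide x 88 high (mm). Origin on the worktop under the lane's middle line. Its -x points down the ramp to the open exit, roughly to the robot; +y is the press-tab side; z up. The tin lies in a lane 77 wide; a spring pusher (about 1 N, 30 travel) in a housing behind it at x 57 to 97 presses it against a cross bar at x = 3.
- ramp_end (a point): Middle of the ramp's open lower edge, at rack (-140, 0, 14) mm; nothing stops the tin there. The lane floor falls 8 degrees towards it: floor z is 34 at rack x = 3, 23 at x = -75. The lane's side walls are 5 thick (rack y 38.5 to 43.5 on either side), 20 above the floor.
- gate (a joint): Release gate, m: 0 = up (cross bar 13 mm above the lane floor holds the tin), 0.016 = tab pressed fully down. Moves straight down; its spring takes 2 to 3 N at first and 5 to 6 N at full depth and lifts it again when let go. At about 0.012 the tin is let out and rolls down the ramp at once, at some 0.4 m/s.
- tab_top (a point): Middle of the top of the press tab, a flat grey plate 30 (rack x) x 29 (rack y) outside the ramp's +y wall: rack (-75, 62, 54) mm when up, z = 38 fully pressed. So it is 62 beside the lane's middle line; pressed, its top is 15 above the lane floor there and 5 below the top of the wall between them. A side arm (y 46.5 to 51.5) joins it to the bar.
- tin_center (a point): Middle of the food tin: closed cylinder, diameter 57, length 72 mm, about 180 g, lying on its side across the lane (axis along the rack's y), at the start at rack (28, 0, 66) mm. On the ramp its middle is 29 above the lane floor. It counts as popped out and still on the ramp with its middle between rack x = -12 and -115 mm.
- mug: Small white mug with a handle, 62 x 92 x 51, standing loose on the worktop; origin under its middle. Leave alone.
- spice_jar: Spice jar with black cap, diameter 41, 105 high, standing loose; origin under its middle. Leave alone.
- glass: Small drinking glass, diameter 49, 62 high, standing loose; origin under its middle. Leave alone.

How it is judged:
By the outcome, as a careful person would: the job done as asked, in the order asked, and still so for the second after the job is handed in, while the arm keeps its last pose, push and grip.
It also fails if it takes over 29 s, if anything falls off the work surface, if the arm or the gripper's body presses on something with over 40 N, if the wrist force passes 120 N, or if a joint passes its speed limit or range.

## Working session

There is one attempt and no reset: what is moved stays moved. The work goes in short steps, Python scripts to look and compute and a tool call to move; the robot and the scene stay as the last step left them, time stands still between calls to the robot, and variables do not carry over. Pictures are saved under pics/ and viewed, and the job is handed in when it is done.

Besides the shell and the picture viewer there is one more tool, called after "Emit:" by a JSON object that holds its "name" and its "arguments", one argument or row to a line. move_arm: Moves the arm, as the interface text tells. Its arguments: {"type":"object","properties":{"steps":{"type":"array","items":{"type":"object","properties":{"ax":{"type":"number"},"ay":{"type":"number"},"az":{"type":"number"},"x":{"type":"number"},"y":{"type":"number"},"z":{"type":"number"},"grip":{"type":"number"}}}}},"required":["steps"]}

```bash
ls; mkdir -p pics; python3 - <<'E'
from station import robot
import cv2,json
s=robot.state(); print(s); print(robot.finger_overhang)
for n in("scene","top"):
    im=robot.get_image(n); cv2.imwrite(f"pics/{n}0.png",im[:,:,::-1]); print(n,robot.get_calibration(n))
E
```

```text
pics
{'time': 0.0, 'joint_positions': array([ 1.02832851,  0.60010578, -0.00255475,  1.60014067,  0.001819  ,
        0.94289252, -0.07980621]), 'joint_vel': array([ 0.00194314, -0.00086807,  0.00109417, -0.00093613,  0.00059497,
        0.00012445, -0.00184028]), 'effort': array([ 1.39269864e-04, -7.65081239e+01,  1.49803620e+00, -2.52346444e+01,
       -5.23699145e-02,  1.71454606e-02,  1.71346796e-04]), 'tool_pos': array([ 0.3254365 , -0.64744641,  0.30186983]), 'tool_rot': array([-1.47308534,  1.56925205,  2.13434812]), 'wrist_force': array([-0.43094819, -0.7414939 ,  0.30489649]), 'moment': array([-0.03340206,  0.00661024, -0.03441736]), 'gripper_width': 0.09292713910703286}
0.0841
scene {'fx': 425.84516007112944, 'fy': 425.84516007112944, 'cx': 318.47627544833784, 'cy': 195.96173345098438, 'cam_to_world': array([[-0.83665902,  0.22861557, -0.49773146,  0.09312558],
       [-0.54761441, -0.33095917,  0.76849495,  0.73132709],
       [ 0.01096112,  0.91553315,  0.40209316,  0.4641992 ],
       [ 0.        ,  0.        ,  0.        ,  1.        ]])}
top {'fx': 374.03325687368346, 'fy': 374.03325687368346, 'cx': 319.1382490508147, 'cy': 203.20618407537046, 'cam_to_world': array([[-0.14018793,  0.96696668, -0.21289148,  0.3498607 ],
       [-0.99011041, -0.13807086,  0.02485586, -0.02713617],
       [-0.00535932,  0.21427056,  0.97675965,  1.2147225 ],
       [ 0.        ,  0.        ,  0.        ,  1.        ]])}
```

View pics/scene0.png

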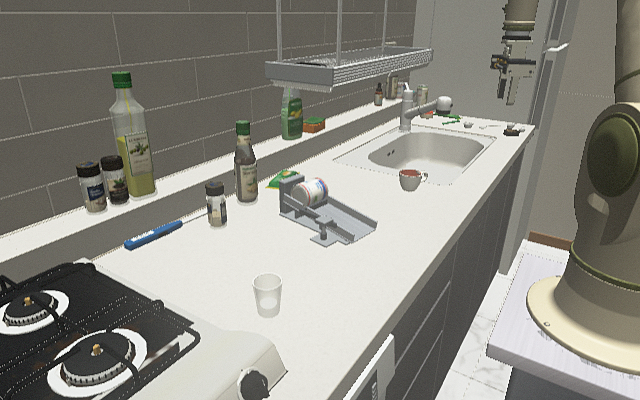

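View pics/top0.png

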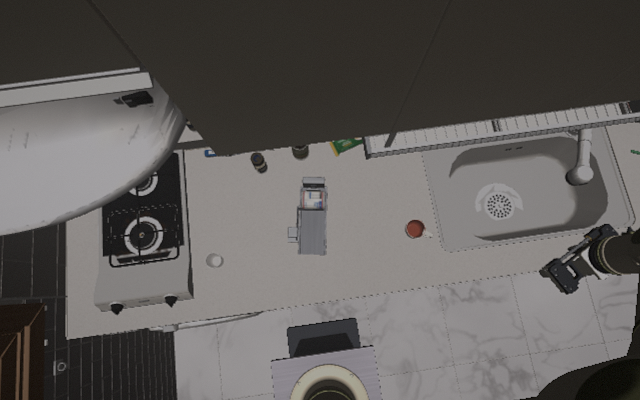

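The scene picture shows the rack at about (325,215), with the tin at (312,192) and the tab near (323,238). In the top picture the rack is at about (312,220) with its tab at (293,234). The gripper is at the far right. I'll enlarge the rack in both.

```bash
python3 - <<'E'
import cv2
a=cv2.imread("pics/scene0.png")[160:260,250:400]; cv2.imwrite("pics/s0z.png",cv2.resize(a,None,fx=5.3,fy=5.3,interpolation=cv2.INTER_CUBIC))
a=cv2.imread("pics/top0.png")[165:265,270:350]; cv2.imwrite("pics/t0z.png",cv2.resize(a,None,fx=6,fy=6,interpolation=cv2.INTER_CUBIC))
E
```

```text
(no output)
```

View pics/s0z.png

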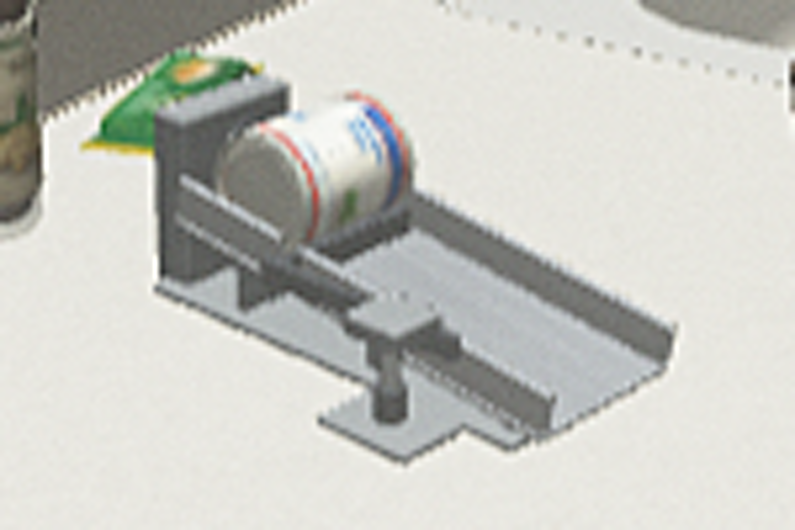

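View pics/t0z.png

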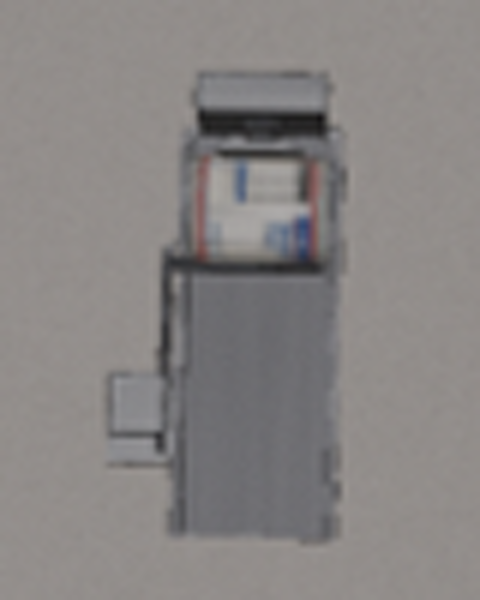

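```bash
cat > h.py <<'E'
import numpy as np
from station import robot
C={n:robot.get_calibration(n) for n in("scene","top")}
def proj(n,P):
    c=C[n];M=np.linalg.inv(c["cam_to_world"]);p=np.atleast_2d(P)@M[:3,:3].T+M[:3,3]
    return np.c_[c["cx"]+c["fx"]*p[:,0]/-p[:,2], c["cy"]+c["fy"]*-p[:,1]/-p[:,2]]
def rack(q,P):
    x,y,a=q;P=np.atleast_2d(P)/1000.;c,s=np.cos(a),np.sin(a)
    return np.c_[x+c*P[:,0]-s*P[:,1],y+s*P[:,0]+c*P[:,1],P[:,2]]
E
cat > fit.py <<'E'
from h import *
from scipy.optimize import least_squares
import cv2
z=lambda L,f,o:(np.array(L)+.5)/f-.5+np.array(o)
Ps=[(-60,76.5,54),(-90,47.5,54),(-90,76.5,54),(-140,-43.5,34),(-140,-38.5,14),(-140,38.5,34)]
us=z([(345,318),(440,318),(395,336),(677,325),(660,370),(553,398)],5.3,(250,160))
Pt=[(-60,76.5,54),(-60,47.5,54),(-90,47.5,54),(-90,76.5,54),(-140,43.5,34),(-140,-43.5,34)]
ut=z([(109,374),(166,374),(166,433),(109,433),(169,533),(338,541)],6,(270,165))
f=lambda q:np.r_[(proj("scene",rack(q,Ps))-us).ravel(),(proj("top",rack(q,Pt))-ut).ravel()]
r=least_squares(f,[.7,0,0],loss="soft_l1"); q=r.x
print(q,np.degrees(q[2])); print(f(q).reshape(-1,2).round(1))
for nm,P in dict(tab=(-75,62,54),end=(-140,0,14),tin=(28,0,66)).items(): print(nm,rack(q,P).round(4))
L={}
for n,o,f_ in(("scene",(250,160,150,100),5.3),("top",(270,165,80,100),6)):
    a=cv2.imread(f"pics/{n}0.png")[o[1]:o[1]+o[3],o[0]:o[0]+o[2]];a=cv2.resize(a,None,fx=f_,fy=f_,interpolation=cv2.INTER_CUBIC)
    def line(P,col,cl=False):
        p=((proj(n,rack(q,P))-o[:2]+.5)*f_).astype(int); cv2.polylines(a,[p.reshape(-1,1,2)],cl,col,1)
    line([(-60,76.5,54),(-60,47.5,54),(-90,47.5,54),(-90,76.5,54)],(0,0,255),1)
    for s in(-1,1): line([(3,s*43.5,54),(-140,s*43.5,34),(-140,s*38.5,34),(3,s*38.5,54)],(0,255,0),1)
    line([(3,38.5,34),(-140,38.5,14),(-140,-38.5,14),(3,-38.5,34)],(255,0,0))
    line([(57,43,88),(97,43,88),(97,-43,88),(57,-43,88)],(0,255,255),1)
    t=np.linspace(0,6.28,30)
    for s in(-36,36): line([(28+28.5*np.cos(u),s,66+28.5*np.sin(u)) for u in t],(255,0,255))
    cv2.imwrite(f"pics/{n}_fit.png",a)
E
python3 fit.py
```

```text
[ 0.58819654 -0.03327636 -0.17483521] -10.017319753692625
[[-0.3 -1.1]
 [ 1.3 -1. ]
 [ 0.7  0. ]
 [ 0.2 -0.4]
 [ 1.5 -0.2]
 [ 0.5 -1.5]
 [-0.4 -0.3]
 [-0.6  0. ]
 [-1.1 -0.3]
 [-0.9 -0.6]
 [-0.7 -0.2]
 [-1.1 -0.6]]
tab [[0.5251 0.0408 0.054 ]]
end [[ 0.4503 -0.0089  0.014 ]]
tin [[ 0.6158 -0.0381  0.066 ]]
```

View pics/scene_fit.png

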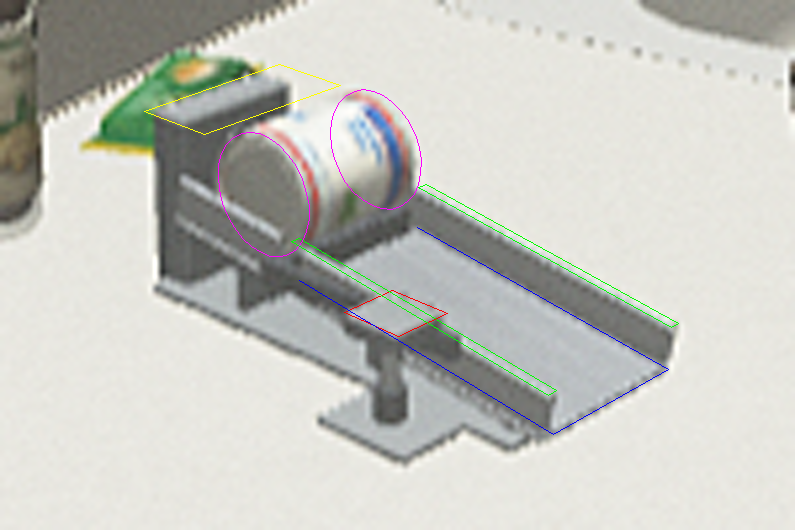

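View pics/top_fit.png

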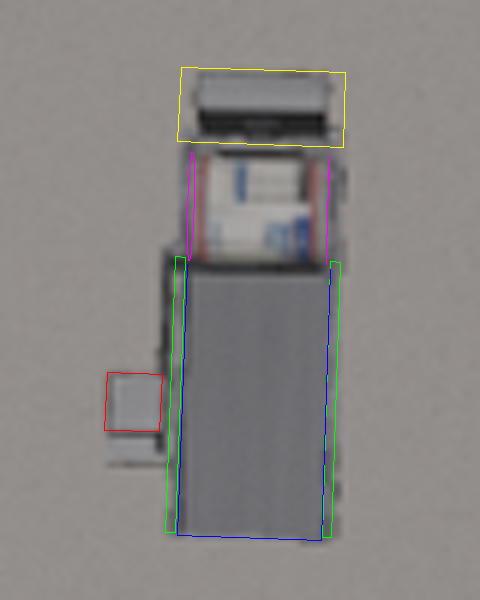

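The overlay agrees with both pictures: the rack is at about (0.588,-0.033), yaw about -10°, and the tin and housing outlines fall on the model. I'll refit with one pixel offset per camera to absorb the roughly 2 mm calibration error. Then I'll work out the pressing pose: tool down, one finger over the tab at rack (-75,62) and the other in the lane at (-75,0).

```bash
cat >> fit.py <<'E'
print("--- refit")
Pt2=Pt+[(28,0,94.5),(97,0,88)]
ut2=np.r_[ut,z([(261,207),(262.5,74)],6,(270,165))]
Ps2=Ps+[(28,36,66)]; us2=np.r_[us,z([(265,193)],5.3,(250,160))]
def g(p):
    q=p[:3]; return np.r_[(proj("scene",rack(q,Ps2))+p[3:5]-us2).ravel(),(proj("top",rack(q,Pt2))+p[5:7]-ut2).ravel(),p[3:]*2]
r=least_squares(g,np.r_[q,0,0,0,0],loss="soft_l1"); print(r.x.round(4),np.degrees(r.x[2])); print(g(r.x)[:-4].reshape(-1,2).round(1))
from scipy.spatial.transform import Rotation as Ro
q=r.x[:3]
for nm,P in dict(tab=(-75,62,54),lane=(-75,0,23),end=(-140,0,14),tin=(28,0,66),mid=(-75,31,54)).items(): print(nm,rack(q,P).round(4))
s=robot.state(); R=Ro.from_euler("xyz",s["tool_rot"]).as_matrix(); print(R.round(3),s["tool_pos"])
print("toolY heading",np.degrees(np.arctan2(R[1,1],R[0,1])),"want",90+np.degrees(q[2]))
# others
def ground(n,u,h):
    c=C[n];T=c["cam_to_world"];d=T[:3,:3]@np.array([(u[0]-c["cx"])/c["fx"],-(u[1]-c["cy"])/c["fy"],-1]);t=(h-T[2,3])/d[2];return T[:3,3]+t*d
print("mug",ground("top",(415,229),.051),"jar",ground("top",(257,153),.105),"glass",ground("top",(215,260),.062))
E
python3 fit.py | sed -n '/refit/,$p'
```

```text
--- refit
[ 0.5878 -0.0333 -0.1769 -0.3205  0.2631  0.4885  0.2598] -10.134477637843865
[[-0.5 -0.8]
 [ 1.1 -0.7]
 [ 0.4  0.4]
 [ 0.  -0. ]
 [ 1.3  0.2]
 [ 0.2 -1.1]
 [-0.7  0.6]
 [ 0.1  0.1]
 [-0.2  0.4]
 [-0.7  0.1]
 [-0.4 -0.2]
 [-0.3  0.1]
 [-0.7 -0.2]
 [-0.  -1.5]
 [ 0.6 -0.3]]
tab [[0.5249 0.041  0.054 ]]
lane [[ 0.514  -0.0201  0.023 ]]
end [[ 0.45   -0.0086  0.014 ]]
tin [[ 0.6153 -0.0382  0.066 ]]
mid [[0.5194 0.0105 0.054 ]]
[[-0.001  0.449 -0.893]
 [ 0.001 -0.893 -0.449]
 [-1.    -0.001  0.   ]] [ 0.32546932 -0.64748201  0.30193506]
toolY heading -63.31041006352038 want 79.86552236215613
mug [ 0.47911148 -0.3425205   0.051     ] jar [0.7786734  0.11475423 0.105     ] glass [0.47007016 0.28371987 0.062     ]
```

Emit:
{"name": "move_arm", "arguments": {
  "steps": [
    {"x": 10,"y": 34,"z": 0,"az": -2,"grip": 133},
    {"x": 20,"y": 68,"z": 0,"az": -4,"grip": 133},
    {"x": 30,"y": 102,"z": 0,"az": -7,"grip": 133},
    {"x": 40,"y": 136,"z": 0,"az": -10,"grip": 133},
    {"x": 50,"y": 170,"z": 0,"az": -13,"grip": 133},
    {"x": 60,"y": 204,"z": 0,"az": -16,"grip": 133},
    {"x": 70,"y": 238,"z": 0,"az": -18,"grip": 133},
    {"x": 80,"y": 272,"z": 0,"az": -20,"grip": 133}
  ]
}}

```text
schema error: expected keys ax, ay, az, x, y, z, grip
```

Emit:
{"name": "move_arm", "arguments": {
  "steps": [
    {"ax": 0,"ay": 0,"x": 10,"y": 34,"z": 0,"az": -2,"grip": 133},
    {"ax": 0,"ay": 0,"x": 20,"y": 68,"z": 0,"az": -4,"grip": 133},
    {"ax": 0,"ay": 0,"x": 30,"y": 102,"z": 0,"az": -7,"grip": 133},
    {"ax": 0,"ay": 0,"x": 40,"y": 136,"z": 0,"az": -10,"grip": 133},
    {"ax": 0,"ay": 0,"x": 50,"y": 170,"z": 0,"az": -13,"grip": 133},
    {"ax": 0,"ay": 0,"x": 60,"y": 204,"z": 0,"az": -16,"grip": 133},
    {"ax": 0,"ay": 0,"x": 70,"y": 238,"z": 0,"az": -18,"grip": 133},
    {"ax": 0,"ay": 0,"x": 80,"y": 272,"z": 0,"az": -20,"grip": 133}
  ]
}}

```text
time: 0.77
tool_pos: [0.4057, -0.374, 0.3025]
tool_rot: [-0.859, 1.57, 2.397]
wrist_force: [1.1, 0.2, 0.4]
gripper_width: 0.0466
```

Emit:
{"name": "move_arm", "arguments": {
  "steps": [
    {"ax": 0,"ay": 0,"x": 10,"y": 34,"z": 0,"az": -2,"grip": 136},
    {"ax": 0,"ay": 0,"x": 20,"y": 68,"z": 0,"az": -4,"grip": 136},
    {"ax": 0,"ay": 0,"x": 30,"y": 102,"z": 0,"az": -7,"grip": 136},
    {"ax": 0,"ay": 0,"x": 40,"y": 136,"z": 0,"az": -10,"grip": 136},
    {"ax": 0,"ay": 0,"x": 50,"y": 170,"z": 0,"az": -13,"grip": 136},
    {"ax": 0,"ay": 0,"x": 60,"y": 204,"z": 0,"az": -15,"grip": 136},
    {"ax": 0,"ay": 0,"x": 70,"y": 238,"z": 0,"az": -16.8,"grip": 136},
    {"ax": 0,"ay": 0,"x": 80,"y": 272,"z": 0,"az": -16.8,"grip": 136}
  ]
}}

```text
time: 1.43
tool_pos: [0.4857, -0.102, 0.3027]
tool_rot: [0.247, 1.571, -3.073]
wrist_force: [0.5, 0.3, -0.8]
gripper_width: 0.0432
```

Emit:
{"name": "move_arm", "arguments": {
  "steps": [
    {"ax": 0,"ay": 0,"az": 0,"x": 10,"y": 34,"z": -10,"grip": 136},
    {"ax": 0,"ay": 0,"az": 0,"x": 20,"y": 68,"z": -30,"grip": 136},
    {"ax": 0,"ay": 0,"az": 0,"x": 29,"y": 95,"z": -50,"grip": 136},
    {"ax": 0,"ay": 0,"az": 0,"x": 34,"y": 114,"z": -70,"grip": 136},
    {"ax": 0,"ay": 0,"az": 0,"x": 34,"y": 114,"z": -90,"grip": 136},
    {"ax": 0,"ay": 0,"az": 0,"x": 34,"y": 114,"z": -110,"grip": 136},
    {"ax": 0,"ay": 0,"az": 0,"x": 34,"y": 114,"z": -120,"grip": 136},
    {"ax": 0,"ay": 0,"az": 0,"x": 34,"y": 114,"z": -120,"grip": 136}
  ]
}}

```text
time: 2.1
tool_pos: [0.5187, 0.0102, 0.1808]
tool_rot: [0.305, 1.567, -3.013]
wrist_force: [-0.0, -0.2, -0.8]
gripper_width: 0.0438
```

```bash
cat > look.py <<'E'
from h import *
import cv2,sys
from scipy.spatial.transform import Rotation as Ro
k=sys.argv[1]; s=robot.state(); R=Ro.from_euler("xyz",s["tool_rot"]).as_matrix(); p=s["tool_pos"]
q=[.5878,-.0333,-.1769]
w=s["gripper_width"]; print(s["time"],p,R.round(3).tolist(),w,s["wrist_force"].round(1),"joints",s["joint_positions"].round(2))
print("heading",np.degrees(np.arctan2(R[1,1],R[0,1])))
tips=[]
for sg in(1,-1):
    t=p+R@np.array([robot.finger_overhang,sg*(w/2+.00875),0]); tips.append(t)
    d=t[:2]-np.array(q[:2]);c,sn=np.cos(q[2]),np.sin(q[2]); print("tip rack mm",(1000*np.array([c*d[0]+sn*d[1],-sn*d[0]+c*d[1],t[2]])).round(1))
for n,o,f in(("scene",(250,120,150,140),5),("top",(260,150,100,120),5)):
    im=robot.get_image(n)[:,:,::-1];
    a=cv2.resize(im[o[1]:o[1]+o[3],o[0]:o[0]+o[2]],None,fx=f,fy=f,interpolation=cv2.INTER_CUBIC)
    if len(sys.argv)>2:
        for t in tips:
            u=((proj(n,t)[0]-o[:2]+.5)*f).astype(int); cv2.circle(a,tuple(int(v) for v in u),3,(0,0,255),-1)
    cv2.imwrite(f"pics/{n}{k}.png",cv2.resize(a,None,fx=.83,fy=.83) if a.shape[0]>600 else a)
E
python3 look.py 1 d
```

```text
2.1 [0.51867166 0.01020454 0.1807603 ] [[-0.004, -0.175, -0.984], [-0.001, -0.985, 0.175], [-1.0, 0.001, 0.004]] 0.04384549452312941 [-0.  -0.2 -0.8] joints [-0.18  0.54  0.07  2.18 -0.08  0.43 -1.79]
heading -100.09997093452016
tip rack mm [-76.   -0.1  96.7]
tip rack mm [-76.   61.2  96.6]
```

View pics/scene1.png

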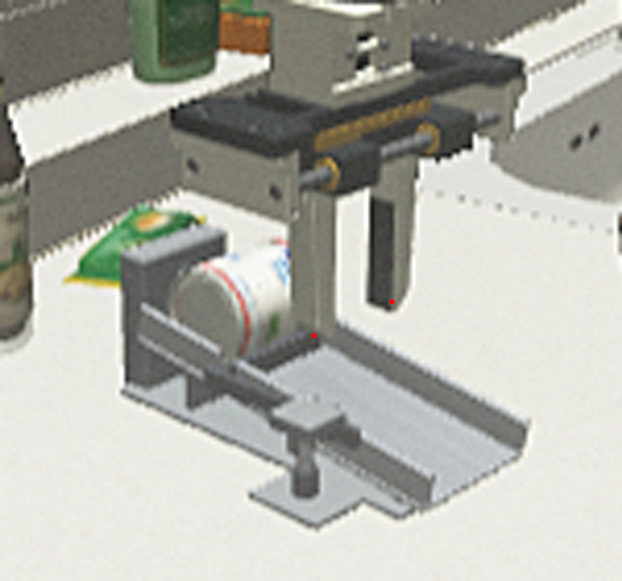

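View pics/top1.png

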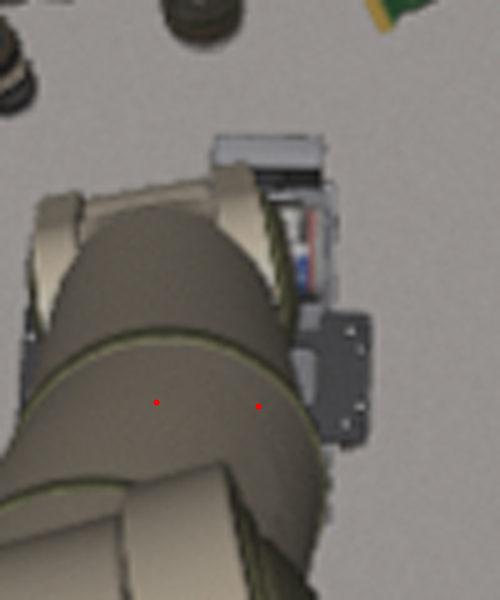

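The left fingertip is at (315,338), on the predicted dot, straight above the tab at (310,410). The other finger is over the middle of the lane. I'll go down to just above the tab and check.

Emit:
{"name": "move_arm", "arguments": {
  "steps": [
    {"ax": 0,"ay": 0,"az": 0,"x": 1,"y": 0,"z": -15,"grip": 136},
    {"ax": 0,"ay": 0,"az": 0,"x": 1,"y": 0,"z": -28,"grip": 136},
    {"ax": 0,"ay": 0,"az": 0,"x": 1,"y": 0,"z": -35,"grip": 136},
    {"ax": 0,"ay": 0,"az": 0,"x": 1,"y": 0,"z": -39,"grip": 136},
    {"ax": 0,"ay": 0,"az": 0,"x": 1,"y": 0,"z": -39,"grip": 136}
  ]
}}

```text
time: 2.62
tool_pos: [0.5207, 0.01, 0.1438]
tool_rot: [0.17, 1.571, 3.135]
wrist_force: [-0.2, -0.7, 0.0]
gripper_width: 0.0434
```

```bash
python3 look.py 2 d
```

```text
2.6167 [0.52066527 0.01001556 0.14384315] [[-0.0, -0.176, -0.984], [0.0, -0.984, 0.176], [-1.0, 0.0, 0.0]] 0.043441330857660714 [-0.2 -0.7  0. ] joints [-0.16  0.61  0.05  2.19 -0.09  0.34 -1.79]
heading -100.13557598903986
tip rack mm [-73.7   0.4  59.7]
tip rack mm [-73.7  61.3  59.7]
```

View pics/scene2.png

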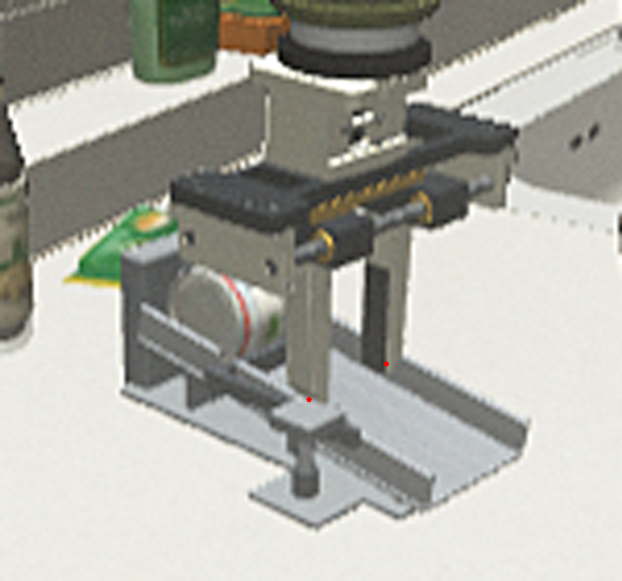

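The fingertip at (309,400) is about 6 mm above the tab, and the other tip is inside the lane, clear of both walls. Now I'll press fully in one stroke and hold.

Emit:
{"name": "move_arm", "arguments": {
  "steps": [
    {"ax": 0,"ay": 0,"az": 0,"x": 0,"y": 0,"z": -5,"grip": 136},
    {"ax": 0,"ay": 0,"az": 0,"x": 0,"y": 0,"z": -10,"grip": 136},
    {"ax": 0,"ay": 0,"az": 0,"x": 0,"y": 0,"z": -15,"grip": 136},
    {"ax": 0,"ay": 0,"az": 0,"x": 0,"y": 0,"z": -20,"grip": 136},
    {"ax": 0,"ay": 0,"az": 0,"x": 0,"y": 0,"z": -21,"grip": 136},
    {"ax": 0,"ay": 0,"az": 0,"x": 0,"y": 0,"z": -21,"grip": 136},
    {"ax": 0,"ay": 0,"az": 0,"x": 0,"y": 0,"z": -21,"grip": 136},
    {"ax": 0,"ay": 0,"az": 0,"x": 0,"y": 0,"z": -21,"grip": 136}
  ]
}}

```text
time: 3.38
tool_pos: [0.5211, 0.0103, 0.1227]
tool_rot: [-2.855, 1.57, 0.111]
wrist_force: [1.7, -0.2, 5.4]
gripper_width: 0.0432
```

```bash
python3 look.py 3
```

```text
3.3833 [0.52112503 0.01027545 0.12272247] [[0.001, -0.176, -0.984], [0.0, -0.984, 0.176], [-1.0, -0.0, -0.001]] 0.04317423994167148 [ 1.7 -0.2  5.4] joints [-0.16  0.65  0.04  2.2  -0.09  0.29 -1.78]
heading -100.11639659873055
tip rack mm [-73.2   0.8  38.6]
tip rack mm [-73.2  61.5  38.6]
```

View pics/scene3.png

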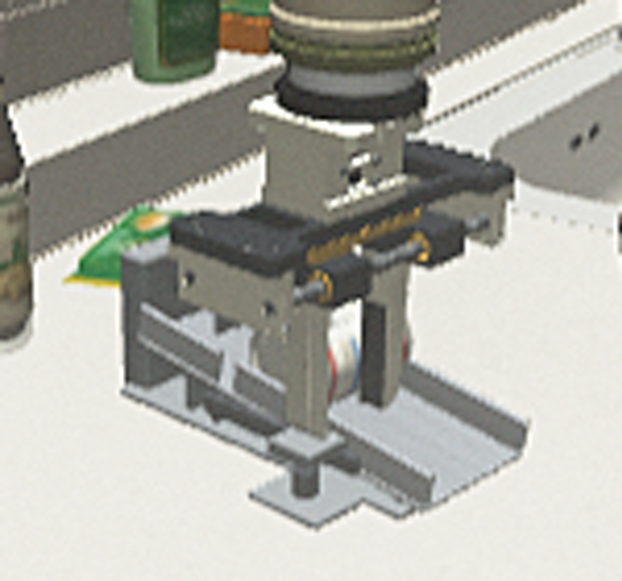

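The tin has left its seat and sits behind the lane finger, with its red bands at (330,370) and (407,345). The tab is fully down. I'll hold until it settles, then look again.

Emit:
{"name": "move_arm", "arguments": {
  "steps": [
    {"ax": 0,"ay": 0,"az": 0,"x": 0,"y": 0,"z": 0,"grip": 136},
    {"ax": 0,"ay": 0,"az": 0,"x": 0,"y": 0,"z": 0,"grip": 136},
    {"ax": 0,"ay": 0,"az": 0,"x": 0,"y": 0,"z": 0,"grip": 136},
    {"ax": 0,"ay": 0,"az": 0,"x": 0,"y": 0,"z": 0,"grip": 136},
    {"ax": 0,"ay": 0,"az": 0,"x": 0,"y": 0,"z": 0,"grip": 136},
    {"ax": 0,"ay": 0,"az": 0,"x": 0,"y": 0,"z": 0,"grip": 136},
    {"ax": 0,"ay": 0,"az": 0,"x": 0,"y": 0,"z": 0,"grip": 136},
    {"ax": 0,"ay": 0,"az": 0,"x": 0,"y": 0,"z": 0,"grip": 136}
  ]
}}

```text
time: 4.15
tool_pos: [0.5208, 0.0102, 0.1228]
tool_rot: [-2.878, 1.57, 0.087]
wrist_force: [3.3, -0.9, 3.9]
gripper_width: 0.0433
```

```bash
python3 look.py 4; python3 - <<'E'
import cv2,numpy as np
a=cv2.imread("pics/scene3.png");b=cv2.imread("pics/scene4.png");d=cv2.absdiff(a,b).max(2);print((d>40).sum(),d.max())
E
```

```text
4.15 [0.52084606 0.01023018 0.12277264] [[0.0, -0.176, -0.984], [0.0, -0.984, 0.176], [-1.0, -0.0, -0.0]] 0.043327391356405565 [ 3.3 -0.9  3.9] joints [-0.16  0.65  0.04  2.2  -0.09  0.29 -1.78]
heading -100.1141894959449
tip rack mm [-73.5   0.7  38.7]
tip rack mm [-73.5  61.5  38.7]
808 143
```

View pics/scene4.png

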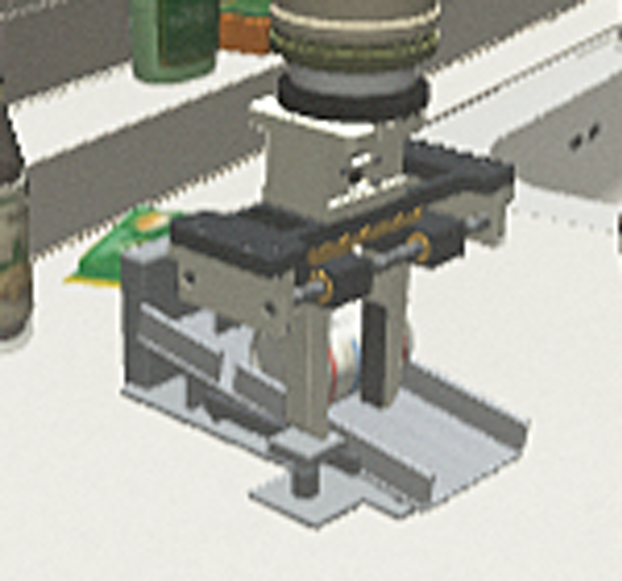

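View pics/top4.png

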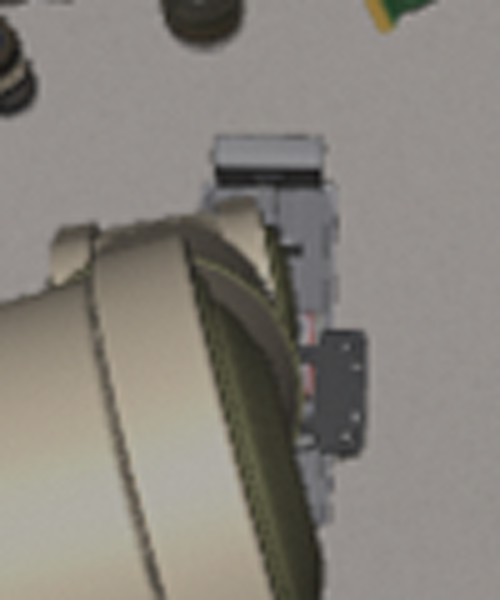

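```bash
python3 - <<'E'
from h import *
import cv2
for i in range(4): print(robot.state()["wrist_force"].round(2), robot.state()["time"])
q=[.5878,-.0333,-.1769]
for n,o,w,h,f,off in(("scene",(300,170),60,50,12,(-.32,.26)),("top",(300,180),50,60,10,(.49,.26))):
    im=robot.get_image(n)[:,:,::-1]
    a=cv2.resize(im[o[1]:o[1]+h,o[0]:o[0]+w],None,fx=f,fy=f,interpolation=cv2.INTER_CUBIC)
    t=np.linspace(0,2*np.pi,60)
    for xc,col in((-37.5,(255,0,255)),(-30,(0,255,255))):
      zc=34-(xc-3)*-.1405+29
      for s in(-36,36):
        p=((proj(n,rack(q,[(xc+28.5*np.cos(u),s,zc+28.5*np.sin(u)) for u in t]))+off-o+.5)*f).astype(int)
        cv2.polylines(a,[p.reshape(-1,1,2)],True,col,1)
    cv2.imwrite(f"pics/{n}5z.png",a)
a=cv2.imread("pics/scene3.png");b=cv2.imread("pics/scene4.png");d=cv2.absdiff(a,b).max(2); ys,xs=np.where(d>40); print(np.histogram2d(ys,xs,bins=[range(0,600,100),range(0,700,100)])[0].astype(int))
E
```

```text
[ 3.98 -0.41  5.48] 4.25
[ 3.98 -0.41  5.48] 4.25
[ 3.98 -0.41  5.48] 4.25
[ 3.98 -0.41  5.48] 4.25
[[  0   0  85   0 136   0]
 [  0   0  86  80  92  19]
 [  0  22   0 101 108  32]
 [  0   0  11  20  10   0]
 [  0   0   2   4   0   0]]
```

View pics/scene5z.png

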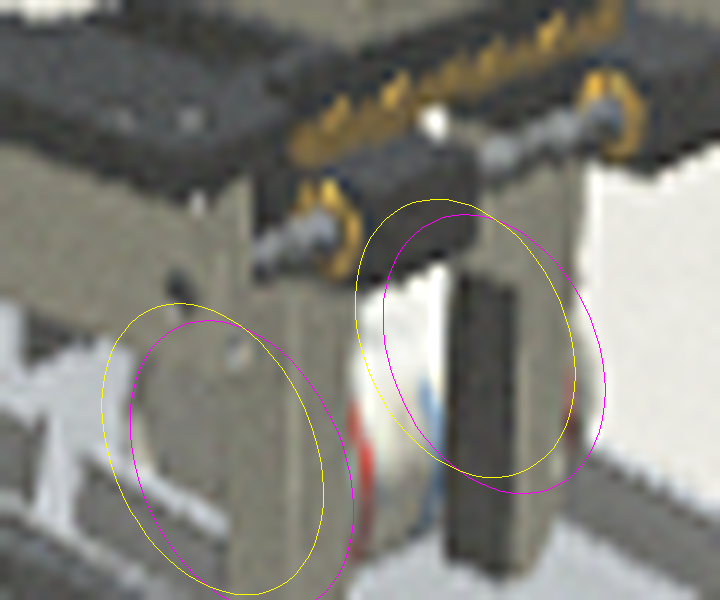

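View pics/top5z.png

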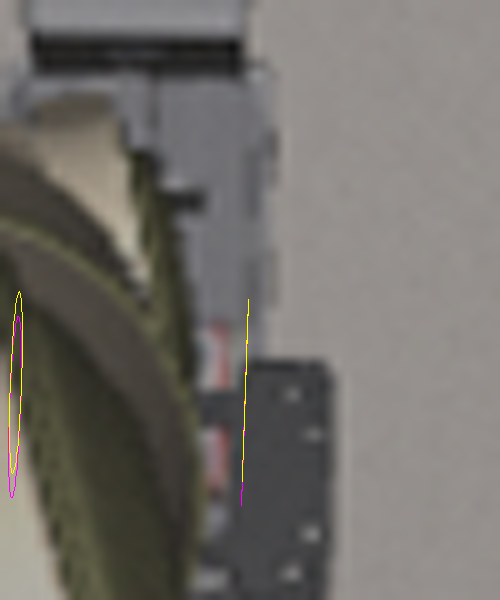

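The tin outline matches the magenta circle (middle at rack x ≈ -37.5), where it just touches the finger. It has not moved between pictures. The x force has drifted a little, so I'll hold once more to confirm it is steady.

Emit:
{"name": "move_arm", "arguments": {
  "steps": [
    {"ax": 0,"ay": 0,"az": 0,"x": 0,"y": 0,"z": 0,"grip": 136},
    {"ax": 0,"ay": 0,"az": 0,"x": 0,"y": 0,"z": 0,"grip": 136},
    {"ax": 0,"ay": 0,"az": 0,"x": 0,"y": 0,"z": 0,"grip": 136},
    {"ax": 0,"ay": 0,"az": 0,"x": 0,"y": 0,"z": 0,"grip": 136},
    {"ax": 0,"ay": 0,"az": 0,"x": 0,"y": 0,"z": 0,"grip": 136},
    {"ax": 0,"ay": 0,"az": 0,"x": 0,"y": 0,"z": 0,"grip": 136},
    {"ax": 0,"ay": 0,"az": 0,"x": 0,"y": 0,"z": 0,"grip": 136},
    {"ax": 0,"ay": 0,"az": 0,"x": 0,"y": 0,"z": 0,"grip": 136}
  ]
}}

```text
time: 5.02
tool_pos: [0.5207, 0.0103, 0.1227]
tool_rot: [-1.876, 1.571, 1.089]
wrist_force: [4.2, -0.9, 4.4]
gripper_width: 0.043
```

```bash
python3 look.py 6
```

```text
5.0167 [0.52065089 0.01026633 0.12271636] [[0.0, -0.176, -0.984], [0.0, -0.984, 0.176], [-1.0, -0.0, -0.0]] 0.04296402892609259 [ 4.2 -0.9  4.4] joints [-0.16  0.65  0.04  2.2  -0.09  0.29 -1.78]
heading -100.10786488840488
tip rack mm [-73.8   0.8  38.6]
tip rack mm [-73.8  61.3  38.6]
```

View pics/scene6.png

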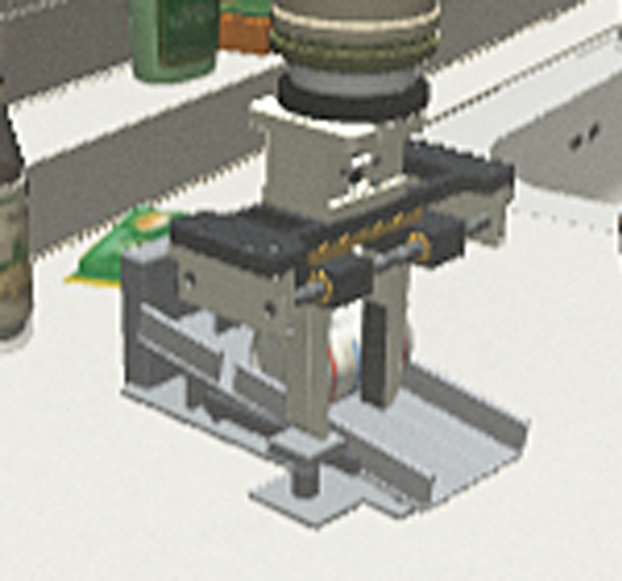

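The picture is unchanged: the tin rests on the lane finger, the tab is down and the arm is still. I'm handing in.

```bash
python3 -c "
from station import robot
print(robot.finish_job())"
```

```text
the job is handed in; nothing more can be done
None
```

I pressed the tab fully down with one fingertip, the tin popped out, and the other finger, already waiting mid-lane, stopped it on the ramp. I handed the job in at about 5.1 s with the tab still held down.

- **Tin position:** in the last pictures the tin's outline matches a middle at rack x ≈ -37 mm, touching the finger and well inside the -12 to -115 mm range. It did not move in about 1.7 s of holding.
- **Touch evidence:** the contact between finger and tin comes from the pictures only. The tin's own push, about 0.3 N, is too small for the wrist sensor to show.
- **Tab:** the pressing fingertip was at z ≈ 38.6 mm, which is nearly full depth. The upward force of 4 to 5.5 N is about what the tab's spring should give.
- **Unexplained reading:** the x force crept from about 1.7 to 4.2 N during the hold. I took it for friction on the tab; it is far below the force limits.
- **Mug, glass and spice jar:** the path stayed well clear of all three. I did not measure them again at the end.

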